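# Lock the tube shaker for moving

### The arm

A 6-joint arm with a two-finger parallel gripper is mounted at the origin on the work surface. World frame = base frame: x ahead of the robot, y to its left, z up, the work surface at z = 0. Lengths are in mm, angles in rad, forces in N, time in s.
With the tool pointing down it reaches from about 275 to 1000 mm from the base axis. Payload 8.4 kg.
Tool frame: the origin (TCP) lies at the very end of the fingers, on their centre line; the grasp point (between the pads) lies 19 mm behind it (r.pinch_z is the distance from the TCP to the grasp point, in mm); z points along the fingers, y is the direction in which the jaws open and shut (so a half turn about z gives the same grasp; the last joint's range is limited). The gripper opens to 85 mm and grips with 20 to 120 N. Pads are 22 mm wide; open, the fingers measure 114 mm over their backs; the gripper's body (76 mm by 85 mm) begins 54 mm behind the grasp point. The pads swing forward as they close: fully open they stand 13 mm farther back than shut.
Start: joints at [-1.299, 0.353, 1.633, -0, 1.155, -0.002], TCP at [168.993, -601.722, 231.281] pointing down, gripper open.
Joint ranges: [-2.63, 2.63], [-0.92, 2.1], [0.06, 2.66], [-1.3, 4.44], [0, 2.69], [-3.02, 3.02]. Speed limits (rad/s): [2.22, 2.22, 2.79, 3.14, 3.14, 3.14].

### API

Orientations are given as [roll, pitch, yaw] about the fixed x, y, z axes, in that order (R = Rz(yaw) Ry(pitch) Rx(roll)).
In Python, from rig import r, optics gives the robot as it stands.
- The arm moves only by the shell command python3 -m creep 'ROWS' [FORCE]. ROWS is JSON, a list of rows, each an object with "dp": the shift along the tool's x, y, z in mm, a list of three; "angular": the turn, a rotation vector about the tool's x, y, z in rad, a list of three; "fingers": the finger opening in mm, from 0 to 85.4. In form: [{"dp": [dx, dy, dz], "angular": [wx, wy, wz], "fingers": fingers}, ...]. A call has 1 to 5 rows; each row is the pose to reach, as a shift and turn from the pose commanded when the call began, along the tool's axes at that moment; what a row does not reach only later rows make up. A row lasts 1/12 s, in which the tool goes at most 41.7 mm and 7.16 degrees, less where a joint would pass 70% of its speed; a pose out of reach is approached as far as the arm can. A call with a gripper value outside its range is refused whole. The fingers move at their own pace and stop on an object; FORCE is the grip in N (left out, the last holds). Time passes only in rows, so rows that repeat a pose let the fingers close. It gives the time, the measured TCP pose, the force and the opening at its end, in the units of the state.
- r.sense(): the state, without advancing time (a new reading comes with each control period).
- optics.grab_frame(name): name is "scene" or "top" or "wrist"; returns the picture (384x512x3 uint8, blue, green, red); there is no depth.
- optics.camera_params(name): a dict with "fx", "fy", "cx", "cy" (pixels), "eye" and "rotation" of the camera in the world; the wrist camera has in their place "T_tool_cam" (4x4, takes a point from camera to tool coordinates, whose origin is the TCP and whose axes are the flange's). Camera axes: x right, y up, looking along -z (the intrinsics and any distortion apply to the point x, -y, -z); pixel columns grow to the right and rows downward; lengths in mm; the calibration is good to about 2 mm. A picture is of the moment at which its call begins: read the wrist's pose just before it. camera_params takes no time and is no camera call.
- r.sign_off(): hands the job in, once; it reports no verdict.
The state is a dict: "clock": time; "qpos": joint angles; "qvel": joint speeds; "joint_efforts": joint torques, N m; "eef_pos": TCP position; "tcp_rot": TCP orientation; "contact_force": force on the tool from outside, world axes, zero at the start; "wrist_torque": the same for the moment, N m; "opening": opening from 0.0 (shut) to 1.0 (fully open).
Only numpy, scipy, OpenCV 4.12 (cv2) and the standard library are available. Lean on these libraries where they do the work, as an engineer would, in place of code of your own. Each camera call takes 0.05 s, during which the arm holds its last target.

### The job

The tube shaker is about to be moved, so put on its transport lock: ease the platform along by its blue bail, without slamming it, until it rests against its park stop; then press the black pad fully down, firmly but not brutally, so that the locking pin goes into the platform, and while it is down slide the yellow keeper all the way across, without forcing it, so that the pad stays down when you let go. Keep your hands off the vials and leave everything else on the bench where it is.

Things in the scene. Friction and masses are not known exactly. Their poses are not given: they have to be found in the camera images.
- shaker: white reciprocating tube shaker, 240 x 360 x 75 mm, fixed, on levelling feet that lift it 0 to 10 mm off the table; origin at the centre of the box's lower edge, z up, x towards the far side, y along the platform's travel. The axes named below are these.
- platform: aluminium platform that slides along y on the shaker, stiffly (friction about 3 N), and stays where it is left; top 91 mm above the shaker's origin. Its origin coincides with the shaker's when it rests against its park stop (a hard stop at its -y end); otherwise it lies up to 50 mm to +y. Keep it slower than 0.2 m/s.
- bail (a point): centre of the blue bail (upright loop 12 mm thick along y, 44 mm long along x) fixed on the platform. The loop's top is 17 mm above this point, the platform 29 mm below it. 40 mm are free on both sides along y; the rack of vials begins 50 mm from it towards +x and rises 25 mm above it.
- pad_top (a point): finger place on top of the black press pad, moves with it. The pad is flat, level and slippery, 34 mm along x, 62 mm along y (20 mm to the -y side of this point, 42 mm to its +y side). From 15 mm on the +y side onwards a slot 12 mm wide along the pad's middle lets the keeper's tab through.
- plunger: the sprung plunger under the pad, with the locking pin; origin on its axis, 28 mm below the pad's top. It goes straight down 13 mm to a hard bottom: 8 N to start, 14 N at the bottom; it springs up unless kept. With the platform over 3 mm from its stop the pin lands on metal after 3 mm. Over 30 N on the pad (push and drag together) bends the pin.
- keeper: yellow keeper plate under the pad; slides 14 mm along +y from open (as it starts) to a hard stop, where it holds the pad within 2 mm of its bottom. Friction about 2 N; stays where left. It passes only while the pad is within 1.5 mm of its bottom, else it is blocked after 2 mm. Over 25 N on it is too much. Origin on the plunger's axis when open.
- tab (a point): top centre of the keeper's yellow tab (8 mm along x, 5 mm along y), standing up through the pad's slot, 4 mm above the pad's top when the pad is up, 17 mm when it is down; 19.5 mm from pad_top on its +y side when open, 33.5 mm when across. Fingers pressing on the pad can push it along to +y by sliding over the pad.
- vial_rack: green rack with red-capped vials, 80 x 210 x 52 mm, clamped on the platform and riding with it; origin at the centre of its underside. Not to be touched.
- tall_rack: bystander: green rack with tall red-capped tubes, 90 x 200 x 105 mm, origin under its centre
- small_rack: bystander: white rack with small red-capped tubes, 70 x 120 x 55 mm, origin under its centre
- gel_bottle: bystander: clear pump bottle, 68 mm across, 197 mm tall, origin under its centre
- wash_bottle: bystander: white squeeze bottle with a red nozzle, 60 mm across, 175 mm tall, origin under its centre
- marker: bystander: white and pink marker pen lying, 120 mm long, 13 mm thick, origin under its middle
- specimen_cup: bystander: cup with a red lid, 64 mm across, 69 mm tall, origin under its centre
- cap_tray: bystander: open grey-blue tray of red caps, 110 x 170 x 28 mm, origin under its centre

How it is judged:
By the outcome, as a careful person would: the job done as asked, in the order asked, and still so for the second after the job is handed in, with the robot touching nothing.
It also fails if it takes over 67 s, if anything falls off the work surface, if the arm or the gripper's body presses on something with over 40 N, if the wrist force passes 120 N, or if a joint passes its speed limit or range.

## Working session

There is one attempt and no reset: what is moved stays moved. The work goes in short steps, Python scripts to look and compute and a shell command to move; the robot and the scene stay as the last step left them, time stands still between calls to the robot, and variables do not carry over. Pictures are saved under pics/ and viewed, and the job is handed in when it is done.

```bash
mkdir -p pics; ls; python3 - <<'E'
from rig import r, optics
import cv2
s=r.sense(); print(s)
for n in ["scene","top","wrist"]:
    print(n,optics.camera_params(n))
    cv2.imwrite(f"pics/a_{n}.png",optics.grab_frame(n))
E
```

```text
pics
{'clock': 0.0, 'qpos': array([-1.29938775e+00,  3.53689466e-01,  1.63415762e+00, -3.00360848e-06,
        1.15519116e+00, -2.40724131e-03]), 'qvel': array([-0.00172637, -0.00084347, -0.00065397, -0.00127462, -0.00116295,
       -0.00042935]), 'joint_efforts': array([-3.35233191e-03, -6.05260491e+01, -3.42069089e+01, -1.61096809e-04,
        9.40304948e-03, -3.57239196e-05]), 'eef_pos': array([ 168.86784271, -601.2459181 ,  230.52582849]), 'tcp_rot': array([-3.14014706e+00, -7.33734027e-07,  2.73817032e-01]), 'contact_force': array([ 0.59863995, -0.9742001 , -0.22019318]), 'wrist_torque': array([-0.00770015,  0.03029416,  0.03085157]), 'opening': 0.995195677853931}
scene {'fx': 444.8511257334751, 'fy': 444.8511257334751, 'cx': 260.3140942593004, 'cy': 189.4111282637828, 'eye': array([1540.20537097, -425.16495654, 1385.67317879]), 'rotation': array([0.74299986, 0.01887955, 1.12725128])}
top {'fx': 404.10828023453115, 'fy': 404.10828023453115, 'cx': 256.93310257200955, 'cy': 191.0907037358188, 'eye': array([ 395.92703359,   85.28846491, 1376.64280167]), 'rotation': array([ 0.05278378, -0.01290347, -1.56919074])}
wrist {'fx': 335.83865706784826, 'fy': 335.83865706784826, 'cx': 255.23585225361458, 'cy': 195.749477554619, 'T_tool_cam': array([[-1.25586571e-04,  9.64523450e-01,  2.63997157e-01,
         6.78814603e+01],
       [ 9.99999937e-01,  3.31417893e-05,  3.54627039e-04,
         1.69405142e-02],
       [ 3.33296757e-04,  2.63997184e-01, -9.64523393e-01,
        -1.41637904e+02],
       [ 0.00000000e+00,  0.00000000e+00,  0.00000000e+00,
         1.00000000e+00]])}
```

View pics/a_scene.png

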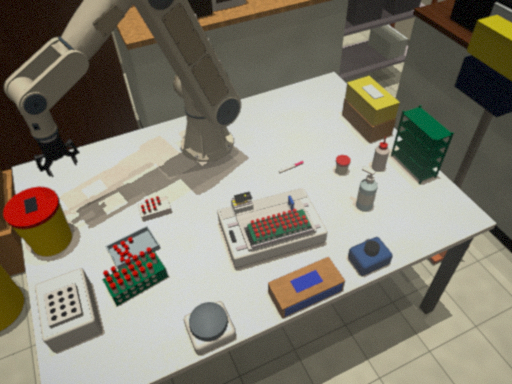

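View pics/a_top.png

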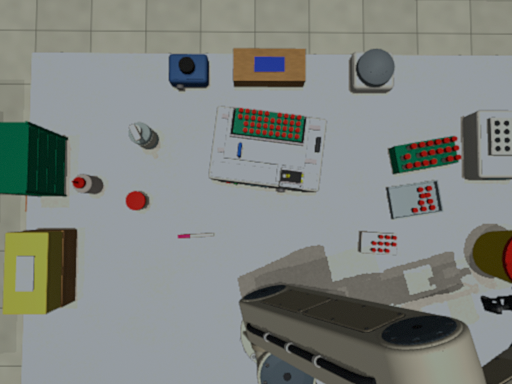

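View pics/a_wrist.png

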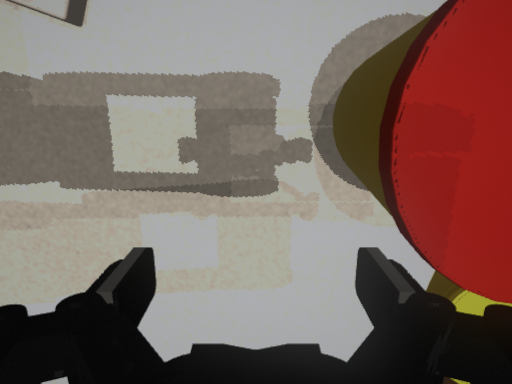

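The top view shows the shaker around (267,148), with the bail at (240,150) and the pad at (290,177). Next I'll enlarge these regions.

```bash
cat > h.py <<'E'
import numpy as np, cv2
from scipy.spatial.transform import Rotation as R
from rig import r, optics
def cam(n,s=None):
    p=optics.camera_params(n)
    if n=="wrist":
        s=s or r.sense(); T=np.eye(4); T[:3,:3]=R.from_euler('xyz',s['tcp_rot']).as_matrix(); T[:3,3]=s['eef_pos']
        M=T@p['T_tool_cam']
    else:
        M=np.eye(4); M[:3,:3]=R.from_euler('xyz',p['rotation']).as_matrix(); M[:3,3]=p['eye']
    return p,M
def proj(n,P,s=None,pm=None):
    p,M=pm or cam(n,s); q=(np.atleast_2d(P)-M[:3,3])@M[:3,:3]
    return np.c_[p['cx']+p['fx']*q[:,0]/-q[:,2], p['cy']-p['fy']*q[:,1]/-q[:,2]]
def ray(n,uv,z,s=None,pm=None):
    p,M=pm or cam(n,s); u,v=uv
    d=M[:3,:3]@np.array([(u-p['cx'])/p['fx'],-(v-p['cy'])/p['fy'],-1]); o=M[:3,3]
    return o+d*(z-o[2])/d[2]
E
python3 - <<'E'
from h import *
a=cv2.imread('pics/a_top.png')[90:205,195:340]; cv2.imwrite('pics/b_top.png',cv2.resize(a,None,fx=5,fy=5,interpolation=cv2.INTER_CUBIC))
a=cv2.imread('pics/a_scene.png')[175:275,205:335]; cv2.imwrite('pics/b_scene.png',cv2.resize(a,None,fx=6,fy=6,interpolation=cv2.INTER_CUBIC))
print(proj('top',[0,0,0]),proj('scene',[0,0,0]), proj('top',[168.9,-601,230]),proj('scene',[168.9,-601,230]))
E
```

```text
[[276.88269803 330.74253884]] [[206.91199679 142.95862158]] [[494.44968679 293.29661737]] [[ 64.53901166 171.76551329]]
```

View pics/b_top.png

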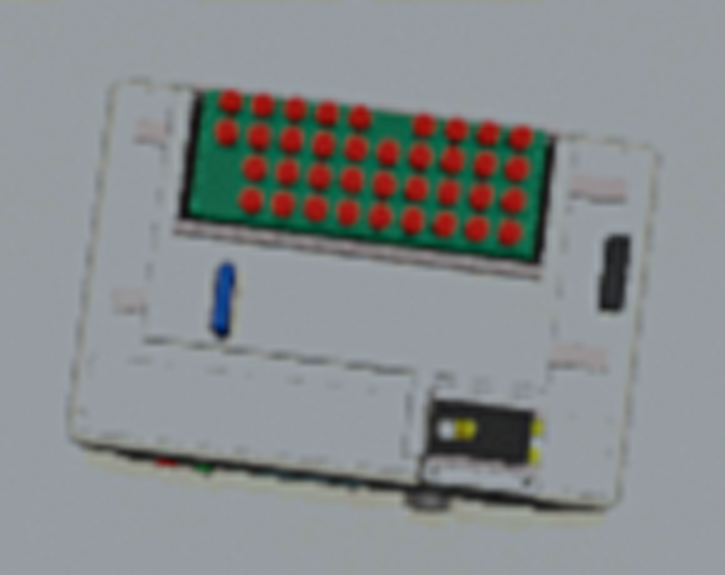

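View pics/b_scene.png

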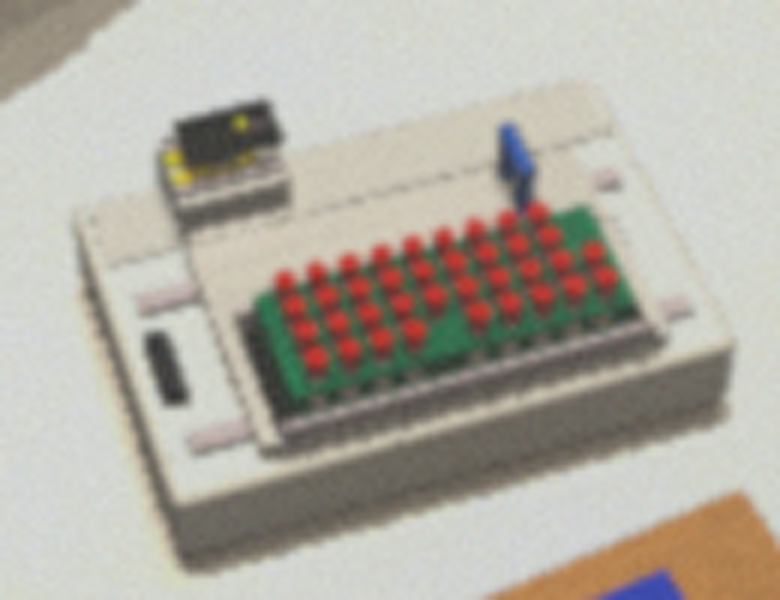

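```bash
python3 - <<'E'
from h import *
f=lambda u,v:(195+u/5,90+v/5)
pm=cam('top')
c=[ray('top',f(*q),80,pm=pm)[:2] for q in [(112,80),(657,148),(615,507),(72,438)]]
print(np.round(c,1), np.mean(c,0))
for a,b in [(0,1),(3,2),(3,0),(2,1)]: d=c[b]-c[a]; print(np.linalg.norm(d),d/np.linalg.norm(d))
print('bail',ray('top',f(223,300),80+62,pm=pm)); print('bail top(120+17+5)')
print('tab',ray('top',f(465,428),130,pm=pm),'padc',ray('top',f(483,431),125,pm=pm))
s=r.sense(); T=R.from_euler('xyz',s['tcp_rot']); print(T.inv().apply(np.array([430,30,300])-s['eef_pos']))
E
```

```text
[[ 740.7  197.4]
 [ 697.7 -156.8]
 [ 463.9 -128. ]
 [ 507.5  221.5]] [602.47141066  33.54380801]
356.83533537903213 [-0.1204686  -0.99271714]
352.1990390638388 [-0.12385016 -0.99230093]
234.41472330595647 [ 0.99469801 -0.10283902]
235.578292310608 [ 0.99246969 -0.12249049]
bail [587.57748657 122.96020146 142.        ]
bail top(120+17+5)
tab [510.11223113 -26.8945156  130.        ] padc [508.72817828 -38.55288412 125.        ]
[ 422.07545291 -537.34320767  -68.67333141]
```

```bash
python3 -m creep '[{"dp":[24,-32,-10],"angular":[0,0,-0.11],"fingers":0},{"dp":[48,-64,-20],"angular":[0,0,-0.22],"fingers":0},{"dp":[72,-96,-30],"angular":[0,0,-0.33],"fingers":0},{"dp":[96,-128,-40],"angular":[0,0,-0.44],"fingers":0},{"dp":[120,-160,-50],"angular":[0,0,-0.55],"fingers":0}]' 20
python3 - <<'E'
from h import *
s=r.sense(); T=R.from_euler('xyz',s['tcp_rot']); print(s['eef_pos'],s['tcp_rot'],T.inv().apply(np.array([545,40,330])-s['eef_pos']))
E
```

```text
clock: 0.57
eef_pos: [241.3, -413.3, 281.3]
tcp_rot: [-3.141, -0.0, 0.829]
contact_force: [0.3, -0.6, 0.5]
opening: 0.302
[ 241.34818477 -413.32752745  281.31319236] [-3.14103458e+00 -3.14208237e-04  8.28641793e-01] [539.35543674 -82.62523419 -48.47123696]
```

```bash
python3 -m creep '[{"dp":[39,-6,-10],"angular":[0,0,-0.11],"fingers":0},{"dp":[78,-12,-20],"angular":[0,0,-0.22],"fingers":0},{"dp":[117,-18,-30],"angular":[0,0,-0.33],"fingers":0},{"dp":[156,-24,-40],"angular":[0,0,-0.44],"fingers":0},{"dp":[195,-30,-49],"angular":[0,0,-0.55],"fingers":0}]'
python3 - <<'E'
from h import *
s=r.sense(); T=R.from_euler('xyz',s['tcp_rot']); print(s['eef_pos'],s['tcp_rot'],T.inv().apply(np.array([545,40,330])-s['eef_pos']))
E
```

```text
clock: 0.98
eef_pos: [352.3, -250.0, 331.0]
tcp_rot: [3.141, 0.0, 1.379]
contact_force: [1.3, -0.5, -1.1]
opening: -0.002
[ 352.261514   -250.01493752  330.98532977] [3.14098934e+00 2.57331724e-04 1.37884576e+00] [321.45825336 133.8707704    0.98337439]
```

```bash
python3 -m creep '[{"dp":[36,15,0],"angular":[0,0,-0.07],"fingers":0},{"dp":[72,30,0],"angular":[0,0,-0.07],"fingers":0},{"dp":[108,45,0],"angular":[0,0,-0.07],"fingers":0},{"dp":[144,60,0],"angular":[0,0,-0.07],"fingers":0},{"dp":[180,75,0],"angular":[0,0,-0.07],"fingers":0}]'
python3 -m creep '[{"dp":[32,17,0],"angular":[0,0,0],"fingers":0},{"dp":[64,34,0],"angular":[0,0,0],"fingers":0},{"dp":[96,51,0],"angular":[0,0,0],"fingers":0},{"dp":[130,69,0],"angular":[0,0,0],"fingers":0},{"dp":[130,69,0],"angular":[0,0,0],"fingers":0}]'
python3 - <<'E'
from h import *
s=r.sense(); im=optics.grab_frame('wrist'); cv2.imwrite('pics/c_w.png',im); im2=optics.grab_frame('top'); cv2.imwrite('pics/c_t.png',im2)
import pickle; pickle.dump(s,open('c.pkl','wb'))
cv2.imwrite('pics/c_wb.png',cv2.resize(im,(800,600),interpolation=cv2.INTER_CUBIC))
print(s)
E
```

```text
clock: 1.4
eef_pos: [461.1, -88.0, 330.4]
tcp_rot: [3.141, 0.0, 1.444]
contact_force: [0.4, -1.0, 0.2]
opening: -0.0
clock: 1.82
eef_pos: [548.3, 35.1, 329.8]
tcp_rot: [3.141, -0.002, 1.447]
contact_force: [-0.6, -0.2, 0.5]
opening: 0.003
{'clock': 1.8167, 'qpos': array([0.05983636, 0.15214855, 1.67743048, 0.00221783, 1.31075266,
       0.18325755]), 'qvel': array([-0.06249859, -0.04037967,  0.0611225 , -0.04252547,  0.02542769,
       -0.08773087]), 'joint_efforts': array([  2.31413193, -46.76253319, -37.11479902,   0.20232629,
         0.11554189,   0.94711337]), 'eef_pos': array([548.28847735,  35.08530124, 329.79279424]), 'tcp_rot': array([ 3.14074411e+00, -2.33775986e-03,  1.44680723e+00]), 'contact_force': array([-0.57845958, -0.16982314,  0.4501618 ]), 'wrist_torque': array([-0.0631004 ,  0.03063603,  0.01298146]), 'opening': 0.0027495741571943975}
```

View pics/c_wb.png

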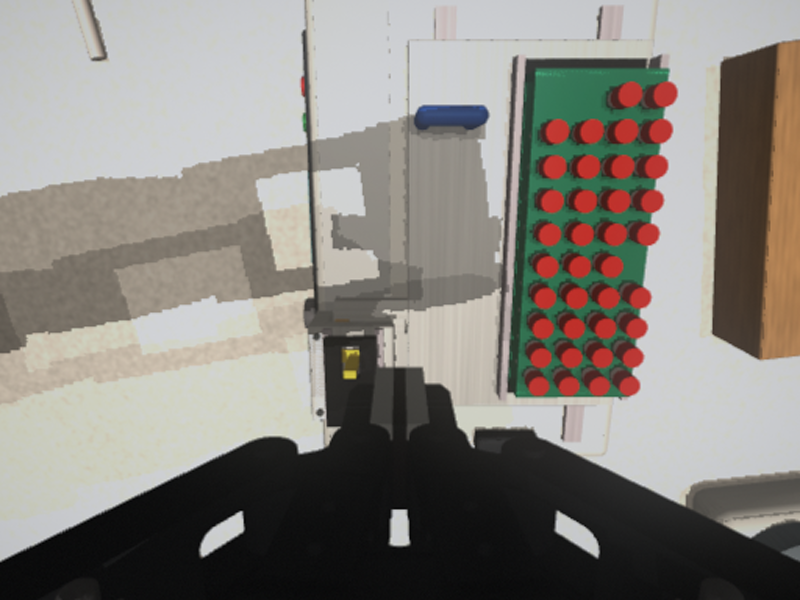

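The wrist view shows the bail at about (452,117), the pad around (350,385) with the tab at (350,362), and the shut fingers about 14 mm thick.

```bash
python3 - <<'E'
from h import *
im=cv2.imread('pics/c_w.png')
a=im[190:290,185:285]; b=im[50:110,240:340]
cv2.imwrite('pics/d_pad.png',cv2.resize(a,None,fx=6,fy=6,interpolation=cv2.INTER_CUBIC))
cv2.imwrite('pics/d_bail.png',cv2.resize(b,None,fx=7,fy=7,interpolation=cv2.INTER_CUBIC))
E
```

```text
(no output)
```

View pics/d_pad.png

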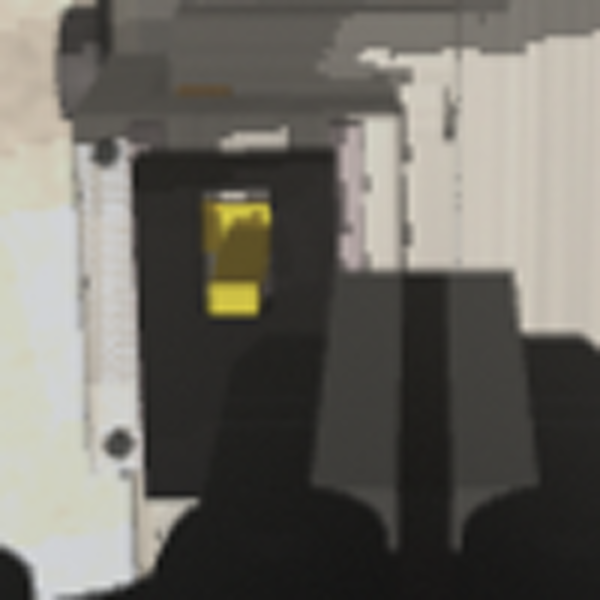

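View pics/d_bail.png

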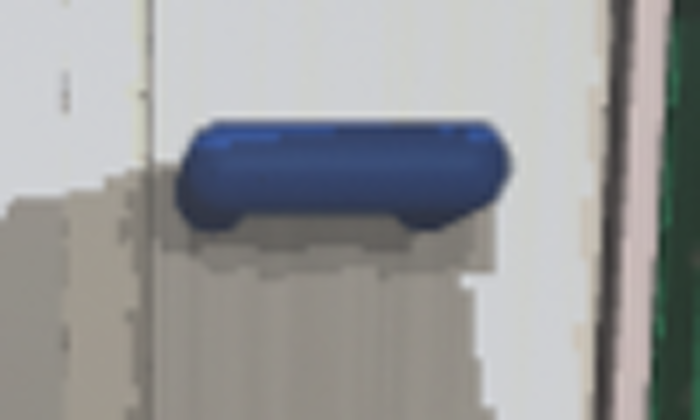

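```bash
python3 - <<'E'
from h import *
import pickle
s=pickle.load(open('c.pkl','rb'))
W=cam('wrist',s); Tp=cam('top'); S=cam('scene')
from scipy.optimize import least_squares
def tri(obs):
    f=lambda P: np.concatenate([(proj(n,P,pm=pm)[0]-uv) for n,pm,uv in obs])
    o=least_squares(f,[530,30,130]); return o.x,np.round(o.fun,2)
w=lambda u,v:(185+u/6,190+v/6); t=lambda u,v:(195+u/5,90+v/5); sc=lambda u,v:(205+u/6,175+v/6)
wb=lambda u,v:(240+u/7,50+v/7)
print('tab',tri([('w',W,w(234,299)),('t',Tp,t(467,428)),('s',S,sc(241,124))]))
print('tab wt',tri([('w',W,w(234,299)),('t',Tp,t(467,428))]))
print('tab ws',tri([('w',W,w(234,299)),('s',S,sc(241,124))]))
print('bailtop',tri([('w',W,wb(345,160)),('t',Tp,t(226,298)),('s',S,sc(517,140))]))
for z in (130,137,145): 
  print(z,'tab',ray('',w(234,299),z,pm=W)[:2],'pad +y l/r',ray('',w(133,155),z-4,pm=W)[:2],ray('',w(335,152),z-4,pm=W)[:2],'-yl',ray('',w(147,495),z-4,pm=W)[:2],
   'bail l r +y,-y?',ray('',wb(178,175),z,pm=W)[:2],ray('',wb(510,165),z,pm=W)[:2])
print('TCP px',proj('',s['eef_pos'],pm=W))
E
```

```text
tab (array([509.66239767, -26.15744634, 153.59737395]), array([-0.11, -0.15,  0.05, -0.56, -0.61, -0.12]))
tab wt (array([509.30527139, -27.08947878, 151.44848806]), array([-0.14, -0.09,  0.3 , -0.38]))
tab ws (array([510.01718715, -25.81210936, 154.60693454]), array([ 0.09, -0.12, -0.5 , -0.27]))
bailtop (array([591.88914617, 125.18139028, 145.00404667]), array([-0.27,  0.35, -1.35, -1.15, -0.27,  0.04]))
130 tab [506.20942163 -35.806657  ] pad +y l/r [491.64267007  -7.51504301] [527.91644422 -11.47238048] -yl [483.36263719 -74.81418706] bail l r +y,-y? [570.83273574 127.46695548] [616.13402912 123.12124492]
137 tab [507.26078604 -32.99764054] pad +y l/r [492.97691843  -5.31159239] [528.51595898  -9.18877308] -yl [484.86459951 -71.24757689] bail l r +y,-y? [570.55981228 126.93010108] [614.9327727  122.67344462]
145 tab [508.46234536 -29.78733602] pad +y l/r [494.5017737   -2.79336311] [529.20111872  -6.57893606] -yl [486.58112787 -67.17145098] bail l r +y,-y? [570.24789975 126.31655318] [613.5599082  122.16167285]
TCP px [[252.97630215 255.46014777]]
```

```bash
cat >> h.py <<'E'
def to(P,yaw=1.449):
    s=r.sense(); T=R.from_euler('xyz',s['tcp_rot']); D=R.from_euler('xyz',[np.pi,0,yaw])
    print('tcp',np.round(s['eef_pos'],1),'rot',np.round(s['tcp_rot'],4),'dp',np.round(T.inv().apply(np.array(P)-s['eef_pos']),1),'ang',np.round((T.inv()*D).as_rotvec(),4),'F',np.round(s['contact_force'],1))
E
python3 -c "
from h import *
to([588.3,152.3,175])"
```

```text
tcp [545.6  31.4 329.6] rot [-3.1403e+00  4.0000e-04  1.4463e+00] dp [125.4  27.6 154.5] ang [-0.0013  0.0004 -0.0027] F [ 0.3 -0.3 -0.5]
```

```bash
python3 -m creep '[{"dp":[31,7,20],"angular":[0,0,0],"fingers":0},{"dp":[63,14,50],"angular":[0,0,0],"fingers":0},{"dp":[95,21,75],"angular":[0,0,0],"fingers":0},{"dp":[125,27.5,105],"angular":[0,0,0],"fingers":0},{"dp":[125.4,27.6,135],"angular":[0,0,0],"fingers":0}]'
python3 -m creep '[{"dp":[0,0,15],"angular":[0,0,0],"fingers":0},{"dp":[0,0,15],"angular":[0,0,0],"fingers":0}]'
python3 - <<'E'
from h import *
to([588.3,152.3,118])
im=optics.grab_frame('wrist'); cv2.imwrite('pics/e_w.png',cv2.resize(im,(800,600)))
E
```

```text
clock: 2.33
eef_pos: [590.3, 153.9, 195.1]
tcp_rot: [3.139, -0.002, 1.444]
contact_force: [-0.1, -0.6, -0.3]
opening: -0.004
clock: 2.5
eef_pos: [585.7, 149.8, 176.2]
tcp_rot: [-3.135, 0.003, 1.444]
contact_force: [-0.5, -0.1, -0.6]
opening: 0.001
tcp [585.7 149.8 176.2] rot [-3.1348e+00  3.0000e-03  1.4438e+00] dp [ 3.   2.7 58.2] ang [-0.0068  0.003  -0.0052] F [-0.5 -0.1 -0.6]
```

View pics/e_w.png

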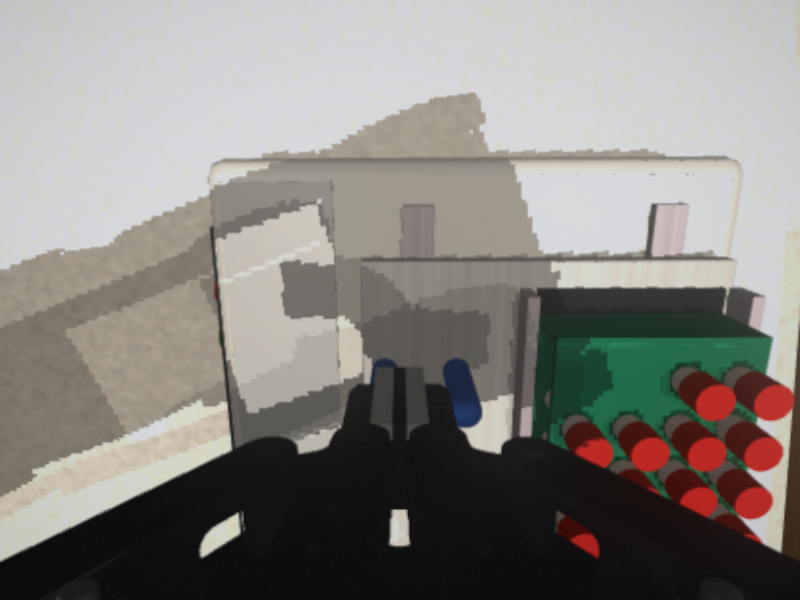

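```bash
python3 - <<'E'
from h import *
s=r.sense(); 
print(s['eef_pos'], s['tcp_rot'],proj('wrist',[[591,124.8,143],[571,127.8,143],[611,122.8,143],[571,127.3,115],s['eef_pos']],s)*1.5625)
E
```

```text
[587.03547572 149.8461771  178.65424107] [-3.13763739e+00  1.89430508e-03  1.44325217e+00] [[415.56958656 417.32755709]
 [361.19310204 416.17119541]
 [469.68200419 416.06038911]
 [366.21644629 386.28778155]
 [395.27209023 399.16589781]]
```

```bash
python3 -m creep '[{"dp":[2,0,20],"angular":[0,0,0],"fingers":0},{"dp":[2,0,40],"angular":[0,0,0],"fingers":0},{"dp":[2,0,58],"angular":[0,0,0],"fingers":0},{"dp":[2,0,58],"angular":[0,0,0],"fingers":0}]'
python3 -c "
from h import *
to([588.3,152.3,118])
cv2.imwrite('pics/f_w.png',cv2.resize(optics.grab_frame('wrist'),(800,600)))
cv2.imwrite('pics/f_t.png',cv2.resize(optics.grab_frame('top')[90:205,195:340],None,fx=5,fy=5))
"
```

```text
clock: 2.88
eef_pos: [587.8, 151.7, 121.2]
tcp_rot: [-3.139, 0.001, 1.443]
contact_force: [-1.3, -0.7, -0.2]
opening: -0.001
tcp [587.8 151.7 121.2] rot [-3.1393e+00  1.1000e-03  1.4425e+00] dp [0.6 0.4 3.2] ang [-0.0023  0.0011 -0.0065] F [-1.3 -0.7 -0.2]
```

View pics/f_w.png

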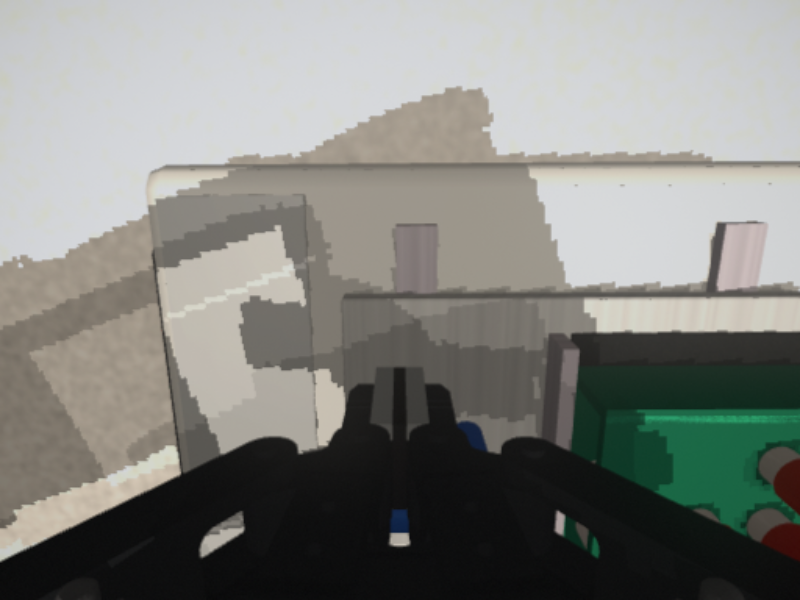

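View pics/f_t.png

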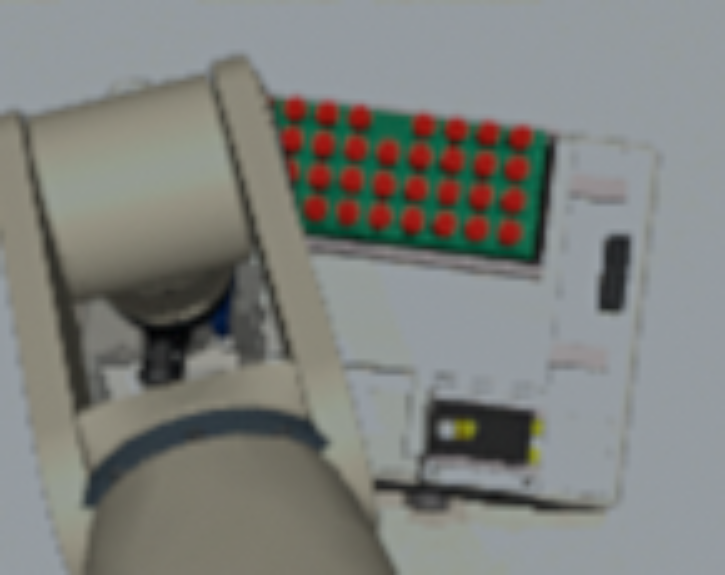

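```bash
python3 -m creep '[{"dp":[-3,0,0],"angular":[0,0,0],"fingers":0},{"dp":[-6,0,0],"angular":[0,0,0],"fingers":0},{"dp":[-9,0,0],"angular":[0,0,0],"fingers":0},{"dp":[-11,0,0],"angular":[0,0,0],"fingers":0},{"dp":[-13,0,0],"angular":[0,0,0],"fingers":0}]'
python3 -m creep '[{"dp":[-2,0,0],"angular":[0,0,0],"fingers":0},{"dp":[-4,0,0],"angular":[0,0,0],"fingers":0},{"dp":[-6,0,0],"angular":[0,0,0],"fingers":0}]'
```

```text
clock: 3.4
eef_pos: [588.0, 140.5, 123.2]
tcp_rot: [3.14, -0.001, 1.443]
contact_force: [0.6, 4.2, 2.8]
opening: 0.005
clock: 3.65
eef_pos: [587.0, 134.4, 122.6]
tcp_rot: [3.141, -0.001, 1.444]
contact_force: [1.3, 3.0, 1.8]
opening: -0.001
```

```bash
python3 -m creep '[{"dp":[-2.5,0,0],"angular":[0,0,0],"fingers":0},{"dp":[-5,0,0],"angular":[0,0,0],"fingers":0},{"dp":[-7.5,0,0],"angular":[0,0,0],"fingers":0},{"dp":[-10,0,0],"angular":[0,0,0],"fingers":0}]'
python3 -m creep '[{"dp":[-2.5,0,0],"angular":[0,0,0],"fingers":0},{"dp":[-5,0,0],"angular":[0,0,0],"fingers":0},{"dp":[-7.5,0,0],"angular":[0,0,0],"fingers":0}]'
```

```text
clock: 3.98
eef_pos: [585.4, 124.2, 122.3]
tcp_rot: [3.141, -0.0, 1.444]
contact_force: [2.5, 2.7, 1.3]
opening: -0.002
clock: 4.23
eef_pos: [584.4, 116.7, 122.3]
tcp_rot: [3.141, -0.0, 1.444]
contact_force: [3.7, 2.6, 0.3]
opening: 0.003
```

```bash
python3 -m creep '[{"dp":[-1,1,0],"angular":[0,0,0],"fingers":0},{"dp":[-3,1.5,0],"angular":[0,0,0],"fingers":0},{"dp":[-5,2,0],"angular":[0,0,0],"fingers":0}]'
python3 -c "
from h import *
to([588.3,152.3,118])
cv2.imwrite('pics/g_w.png',cv2.resize(optics.grab_frame('wrist'),(800,600)))
cv2.imwrite('pics/g_t.png',cv2.resize(optics.grab_frame('top')[90:205,195:340],None,fx=5,fy=5))
"
```

```text
clock: 4.48
eef_pos: [584.6, 115.0, 122.2]
tcp_rot: [-3.139, -0.006, 1.441]
contact_force: [-4.8, 32.5, 1.4]
opening: 0.0
tcp [584.6 115.  122.2] rot [-3.1387 -0.0056  1.4414] dp [37.4 -1.1  4.4] ang [-0.0029 -0.0056 -0.0076] F [-4.8 32.5  1.4]
```

View pics/g_w.png

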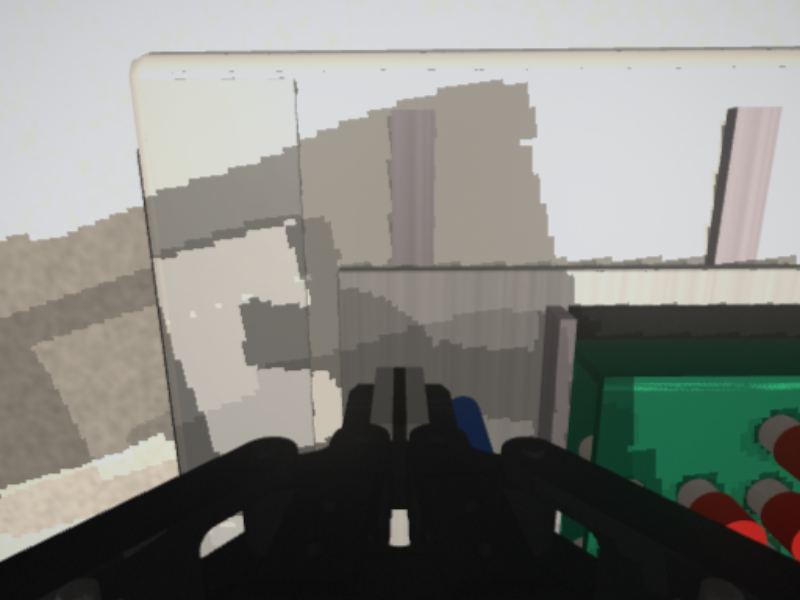

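View pics/g_t.png

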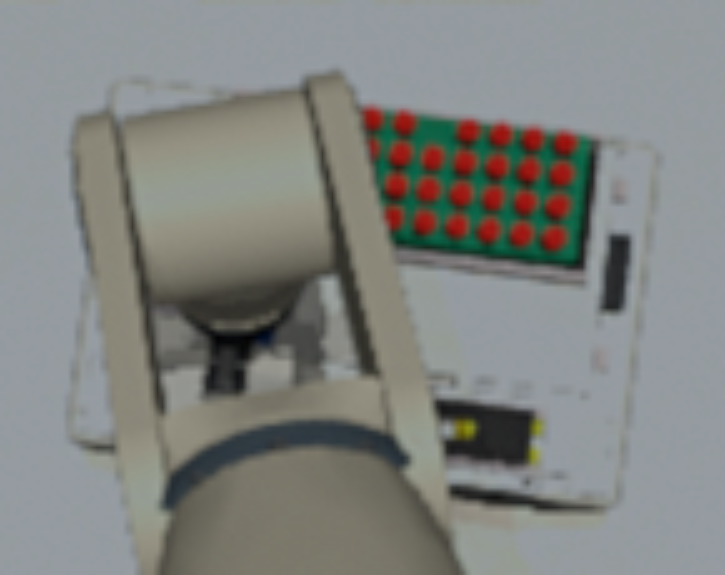

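Force rose to 32 N with motion stopped, so the platform is against its stop. In the top view its edge has moved about 26 mm. Now I'll back off and lift.

```bash
python3 -m creep '[{"dp":[4,0,0],"angular":[0,0,0],"fingers":0},{"dp":[10,0,0],"angular":[0,0,0],"fingers":0},{"dp":[14,0,0],"angular":[0,0,0],"fingers":0},{"dp":[14,0,-20],"angular":[0,0,0],"fingers":0},{"dp":[14,0,-50],"angular":[0,0,0],"fingers":0}]'
python3 -m creep '[{"dp":[0,0,-25],"angular":[0,0,0],"fingers":0},{"dp":[-20,-15,-45],"angular":[0,0,0],"fingers":0},{"dp":[-40,-30,-60],"angular":[0,0,0],"fingers":0},{"dp":[-40,-30,-60],"angular":[0,0,0],"fingers":0}]'
python3 - <<'E'
from h import *
import pickle
to([507.2,-45.6,185])
s=r.sense(); im=optics.grab_frame('wrist'); cv2.imwrite('pics/i_w0.png',im); cv2.imwrite('pics/i_w.png',cv2.resize(im,(800,600)))
pickle.dump(s,open('i.pkl','wb'))
t=optics.grab_frame('top'); cv2.imwrite('pics/i_t.png',cv2.resize(t[90:205,195:340],None,fx=5,fy=5))
E
```

```text
clock: 5.0
eef_pos: [585.0, 125.1, 169.7]
tcp_rot: [-3.135, 0.003, 1.444]
contact_force: [-0.9, 0.1, 1.5]
opening: 0.001
clock: 5.33
eef_pos: [551.2, 87.6, 235.0]
tcp_rot: [3.14, 0.001, 1.443]
contact_force: [0.9, 0.8, -0.2]
opening: -0.003
tcp [551.2  87.6 235. ] rot [3.1399e+00 1.1000e-03 1.4432e+00] dp [-137.6  -26.8   50.1] ang [ 0.0017  0.0011 -0.0058] F [ 0.9  0.8 -0.2]
```

View pics/i_w.png

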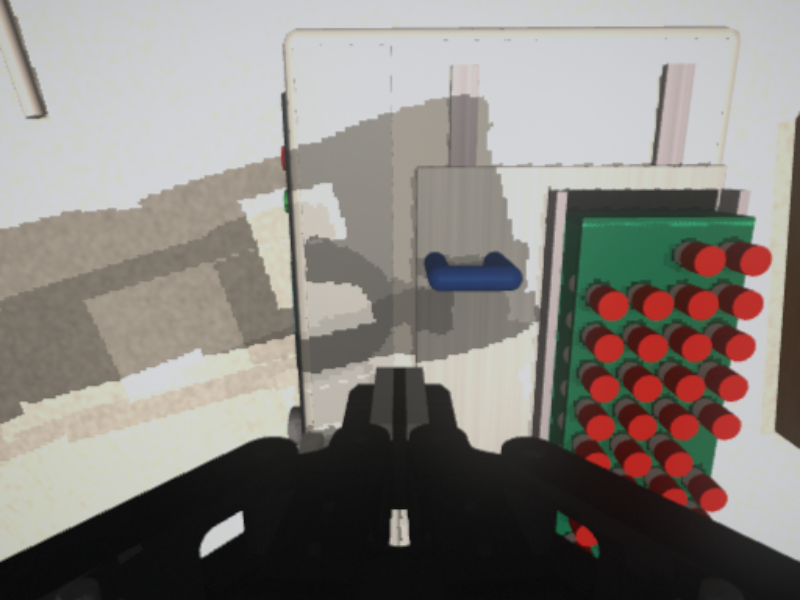

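View pics/i_t.png

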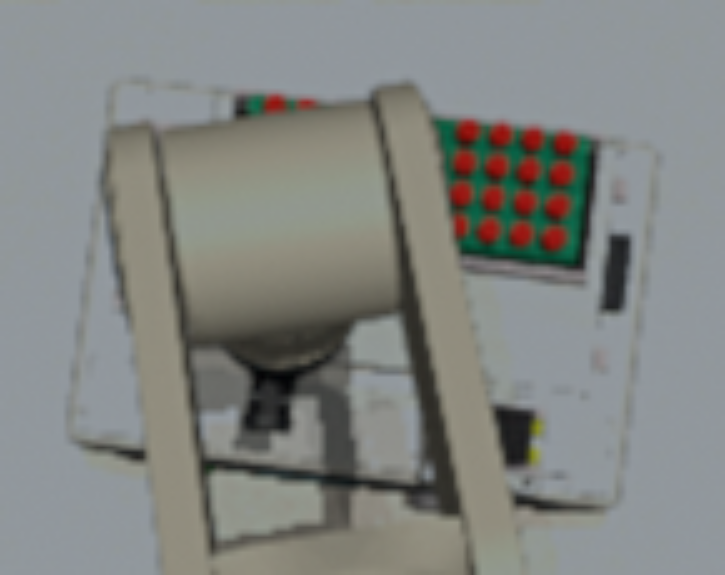

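The platform stayed at the stop (its +y edge is at row 166) and the bail is free. Now to the pad.

```bash
python3 -m creep '[{"dp":[-30,-7,0],"angular":[0,0,-0.003],"fingers":0},{"dp":[-60,-14,0],"angular":[0,0,-0.006],"fingers":0},{"dp":[-90,-20,0],"angular":[0,0,-0.006],"fingers":0},{"dp":[-120,-26,10],"angular":[0,0,-0.006],"fingers":0},{"dp":[-138,-27,30],"angular":[0,0,-0.006],"fingers":0}]'
python3 -m creep '[{"dp":[0,0,15],"angular":[0,0,0],"fingers":0},{"dp":[0,0,20],"angular":[0,0,0],"fingers":0},{"dp":[0,0,20],"angular":[0,0,0],"fingers":0}]'
python3 - <<'E'
from h import *
import pickle
to([507.2,-45.6,185])
s=r.sense(); im=optics.grab_frame('wrist'); cv2.imwrite('pics/j_w0.png',im); cv2.imwrite('pics/j_w.png',cv2.resize(im[180:300,180:340],None,fx=5,fy=5,interpolation=cv2.INTER_CUBIC))
pickle.dump(s,open('j.pkl','wb'))
E
```

```text
clock: 5.85
eef_pos: [508.7, -45.5, 202.7]
tcp_rot: [3.14, 0.001, 1.45]
contact_force: [1.2, -0.6, -0.8]
opening: -0.001
clock: 6.1
eef_pos: [507.6, -43.5, 180.3]
tcp_rot: [-3.138, 0.0, 1.449]
contact_force: [-0.6, -0.1, 0.3]
opening: -0.002
tcp [507.6 -43.5 180.3] rot [-3.1378  0.      1.4494] dp [-2.2 -0.1 -4.7] ang [-0.0038  0.      0.0004] F [-0.6 -0.1  0.3]
```

View pics/j_w.png

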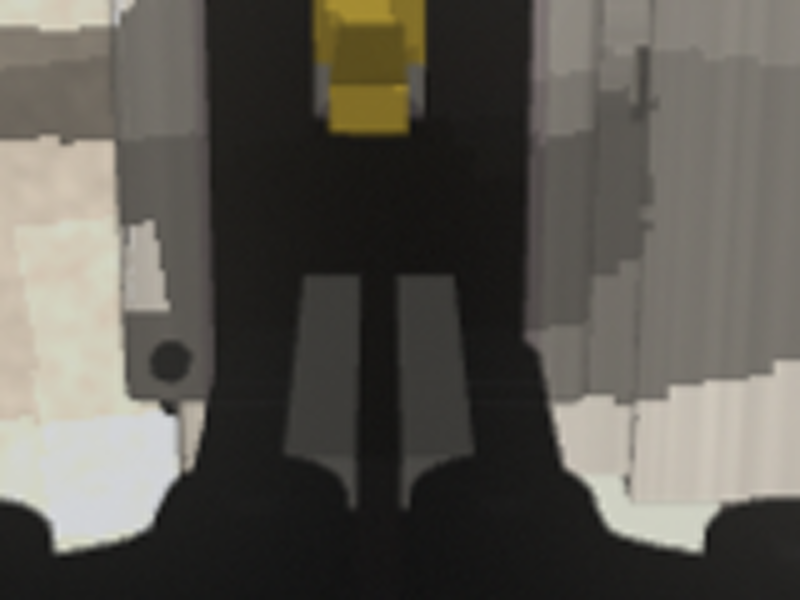

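```bash
python3 - <<'E'
from h import *
import pickle
s=pickle.load(open('j.pkl','rb')); W=cam('wrist',s)
print(s['eef_pos'],s['tcp_rot'])
ys=np.array([.122,.9925]); xs=np.array([.9925,-.122])
for z in (149,153,157):
  t=ray('',(180+370/5,180+108/5),z,pm=W); t2=ray('',(180+370/5,180+134/5),z,pm=W); d=(t-s['eef_pos'])[:2]; d2=(t2-s['eef_pos'])[:2]
  print(z,t, 'tab rel tcp x_s,y_s',d@xs,d@ys,'near edge',d2@ys)
L=ray('',(222,200),149,pm=W);Rr=ray('',(286,200),149,pm=W);print(L,Rr,np.linalg.norm(L-Rr),((L+Rr)/2-s['eef_pos'])[:2]@xs)
print(proj('',s['eef_pos'],pm=W))
to([0,0,0])
E
```

```text
[507.56129535 -43.45650728 180.28907689] [-3.13778385e+00  3.72243729e-06  1.44938216e+00]
149 [509.8259688  -26.97120421 149.        ] tab rel tcp x_s,y_s 0.23648143473059013 16.637953453660685 near edge 13.720562951059536
153 [509.99917117 -25.81539223 153.        ] tab rel tcp x_s,y_s 0.2673757208107959 17.806227539513674 near edge 14.95632087053524
157 [510.17237354 -24.65958024 157.        ] tab rel tcp x_s,y_s 0.29827000689100164 18.974501625366663 near edge 16.192078790010935
[492.91108387 -24.02626519 149.        ] [526.94515181 -28.14244261 149.        ] 34.28207545683155 0.22966861254217716
[[252.97074938 255.45086077]]
tcp [508.3 -43.2 181.4] rot [-3.1395 -0.      1.4501] dp [ -18.3 -509.4  182.5] ang [-0.0021 -0.      0.0011] F [0.3 0.8 0.8]
```

```bash
python3 -m creep '[{"dp":[-3,0,10],"angular":[0,0,0],"fingers":0},{"dp":[-3,0,20],"angular":[0,0,0],"fingers":0},{"dp":[-3,0,24],"angular":[0,0,0],"fingers":0},{"dp":[-3,0,27],"angular":[0,0,0],"fingers":0},{"dp":[-3,0,27],"angular":[0,0,0],"fingers":0}]'
python3 -m creep '[{"dp":[0,0,1],"angular":[0,0,0],"fingers":0},{"dp":[0,0,2],"angular":[0,0,0],"fingers":0},{"dp":[0,0,3],"angular":[0,0,0],"fingers":0}]'
```

```text
clock: 6.57
eef_pos: [507.6, -46.5, 154.6]
tcp_rot: [-3.14, -0.0, 1.45]
contact_force: [-0.2, -0.4, 0.1]
opening: -0.004
clock: 6.82
eef_pos: [508.4, -46.7, 152.9]
tcp_rot: [3.141, -0.0, 1.45]
contact_force: [-2.1, -0.1, 8.1]
opening: -0.0
```

```bash
python3 -m creep '[{"dp":[0,0,1],"angular":[0,0,0],"fingers":0},{"dp":[0,0,2],"angular":[0,0,0],"fingers":0},{"dp":[0,0,3],"angular":[0,0,0],"fingers":0},{"dp":[0,0,4],"angular":[0,0,0],"fingers":0}]'
python3 -m creep '[{"dp":[0,0,1],"angular":[0,0,0],"fingers":0},{"dp":[0,0,2],"angular":[0,0,0],"fingers":0},{"dp":[0,0,3],"angular":[0,0,0],"fingers":0},{"dp":[0,0,4],"angular":[0,0,0],"fingers":0}]'
```

```text
clock: 7.15
eef_pos: [508.4, -46.7, 149.3]
tcp_rot: [3.14, -0.0, 1.45]
contact_force: [-2.1, 0.5, 9.3]
opening: 0.003
clock: 7.48
eef_pos: [508.4, -46.7, 145.4]
tcp_rot: [3.14, -0.0, 1.45]
contact_force: [-3.7, 0.8, 11.3]
opening: 0.004
```

```bash
python3 -m creep '[{"dp":[0,0,1],"angular":[0,0,0],"fingers":0},{"dp":[0,0,2],"angular":[0,0,0],"fingers":0},{"dp":[0,0,3],"angular":[0,0,0],"fingers":0},{"dp":[0,0,3],"angular":[0,0,0],"fingers":0}]'
python3 -m creep '[{"dp":[0,0,0.7],"angular":[0,0,0],"fingers":0},{"dp":[0,0,1.4],"angular":[0,0,0],"fingers":0},{"dp":[0,0,1.4],"angular":[0,0,0],"fingers":0}]'
```

```text
clock: 7.82
eef_pos: [508.4, -46.7, 142.4]
tcp_rot: [3.14, -0.0, 1.45]
contact_force: [-3.3, -0.1, 12.4]
opening: 0.001
clock: 8.07
eef_pos: [508.4, -46.7, 141.2]
tcp_rot: [3.14, -0.0, 1.45]
contact_force: [-3.7, 0.5, 13.3]
opening: -0.002
```

```bash
python3 -m creep '[{"dp":[0,0,0.6],"angular":[0,0,0],"fingers":0},{"dp":[0,0,1.2],"angular":[0,0,0],"fingers":0},{"dp":[0,0,1.2],"angular":[0,0,0],"fingers":0}]'
python3 -m creep '[{"dp":[0,0,0.5],"angular":[0,0,0],"fingers":0},{"dp":[0,0,0.5],"angular":[0,0,0],"fingers":0}]'
```

```text
clock: 8.32
eef_pos: [508.4, -46.7, 140.3]
tcp_rot: [3.14, -0.0, 1.45]
contact_force: [-5.2, -0.7, 16.6]
opening: 0.001
clock: 8.48
eef_pos: [508.5, -46.8, 140.3]
tcp_rot: [3.14, -0.0, 1.45]
contact_force: [-7.3, 0.2, 22.1]
opening: 0.001
```

```bash
python3 -m creep '[{"dp":[0,-0.6,-0.3],"angular":[0,0,0],"fingers":0},{"dp":[1.5,-0.6,-0.3],"angular":[0,0,0],"fingers":0},{"dp":[3,-0.6,-0.3],"angular":[0,0,0],"fingers":0}]'
python3 -m creep '[{"dp":[1.5,0,0],"angular":[0,0,0],"fingers":0},{"dp":[3,0,0],"angular":[0,0,0],"fingers":0}]'
```

```text
clock: 8.73
eef_pos: [509.0, -44.9, 140.4]
tcp_rot: [3.138, 0.002, 1.451]
contact_force: [-2.5, -8.0, 13.9]
opening: 0.001
clock: 8.9
eef_pos: [509.7, -42.0, 140.4]
tcp_rot: [3.138, 0.002, 1.45]
contact_force: [-2.5, -7.9, 13.4]
opening: 0.002
```

```bash
python3 -m creep '[{"dp":[1,0,0.3],"angular":[0,0,0],"fingers":0},{"dp":[2,0,0.5],"angular":[0,0,0],"fingers":0}]'
python3 -m creep '[{"dp":[1.5,0,0],"angular":[0,0,0],"fingers":0},{"dp":[3,0,0],"angular":[0,0,0],"fingers":0}]'
```

```text
clock: 9.07
eef_pos: [510.2, -40.4, 140.3]
tcp_rot: [3.137, 0.003, 1.451]
contact_force: [-4.0, -10.4, 20.9]
opening: 0.004
clock: 9.23
eef_pos: [510.7, -37.6, 140.3]
tcp_rot: [3.137, 0.003, 1.451]
contact_force: [-2.8, -12.0, 18.4]
opening: 0.004
```

```bash
python3 -m creep '[{"dp":[0.8,-0.8,0],"angular":[0,0,0],"fingers":0},{"dp":[1.5,-1.5,0],"angular":[0,0,0],"fingers":0}]'
python3 - <<'E'
from h import *
im=optics.grab_frame('wrist'); cv2.imwrite('pics/k_w.png',cv2.resize(im[180:300,180:340],None,fx=5,fy=5,interpolation=cv2.INTER_CUBIC))
to([510,-40,140])
E
```

```text
clock: 9.4
eef_pos: [510.5, -35.7, 140.4]
tcp_rot: [3.134, 0.002, 1.451]
contact_force: [2.1, -8.7, 12.6]
opening: -0.002
tcp [510.5 -35.6 140.4] rot [3.1343e+00 2.1000e-03 1.4505e+00] dp [-4.4  0.   0.4] ang [0.0073 0.0021 0.0015] F [ 2.  -9.8 13.3]
```

View pics/k_w.png

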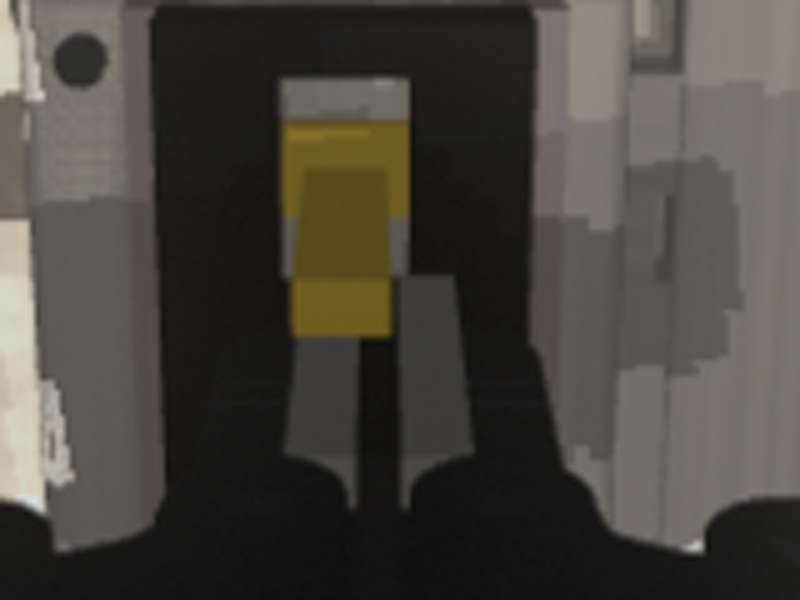

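```bash
python3 -m creep '[{"dp":[1,-0.5,0.3],"angular":[0,0,0],"fingers":0},{"dp":[2,-1,0.5],"angular":[0,0,0],"fingers":0},{"dp":[3,-1,0.5],"angular":[0,0,0],"fingers":0}]'
python3 -m creep '[{"dp":[1,0,0],"angular":[0,0,0],"fingers":0},{"dp":[2,0,0],"angular":[0,0,0],"fingers":0},{"dp":[3,0,0],"angular":[0,0,0],"fingers":0}]'
```

```text
clock: 9.7
eef_pos: [510.4, -32.9, 140.3]
tcp_rot: [3.133, 0.002, 1.451]
contact_force: [2.2, -10.9, 16.8]
opening: 0.003
clock: 9.95
eef_pos: [510.5, -29.9, 140.3]
tcp_rot: [3.134, 0.003, 1.451]
contact_force: [2.0, -12.0, 18.1]
opening: 0.002
```

```bash
python3 -m creep '[{"dp":[0.8,0,0],"angular":[0,0,0],"fingers":0},{"dp":[1.6,0,0],"angular":[0,0,0],"fingers":0},{"dp":[2.4,0,0],"angular":[0,0,0],"fingers":0}]'
python3 -m creep '[{"dp":[0.5,0,0],"angular":[0,0,0],"fingers":0},{"dp":[1,0,0],"angular":[0,0,0],"fingers":0}]'
```

```text
clock: 10.2
eef_pos: [510.7, -27.5, 140.2]
tcp_rot: [3.134, 0.002, 1.451]
contact_force: [0.1, -10.7, 17.7]
opening: 0.001
clock: 10.37
eef_pos: [510.7, -26.5, 140.2]
tcp_rot: [3.134, 0.002, 1.451]
contact_force: [1.2, -10.4, 17.3]
opening: 0.002
```

```bash
python3 -m creep '[{"dp":[0.5,0,0],"angular":[0,0,0],"fingers":0},{"dp":[0.5,0,0],"angular":[0,0,0],"fingers":0}]'
python3 -m creep '[{"dp":[0.5,0,0],"angular":[0,0,0],"fingers":0},{"dp":[0.5,0,0],"angular":[0,0,0],"fingers":0}]'
python3 - <<'E'
from h import *
im=optics.grab_frame('wrist'); cv2.imwrite('pics/l_w.png',cv2.resize(im[180:300,180:340],None,fx=5,fy=5,interpolation=cv2.INTER_CUBIC))
E
```

```text
clock: 10.53
eef_pos: [510.7, -25.9, 140.2]
tcp_rot: [3.134, 0.002, 1.451]
contact_force: [0.3, -10.3, 17.4]
opening: -0.0
clock: 10.7
eef_pos: [510.8, -25.4, 140.2]
tcp_rot: [3.135, 0.002, 1.451]
contact_force: [0.3, -9.5, 17.0]
opening: -0.003
```

View pics/l_w.png

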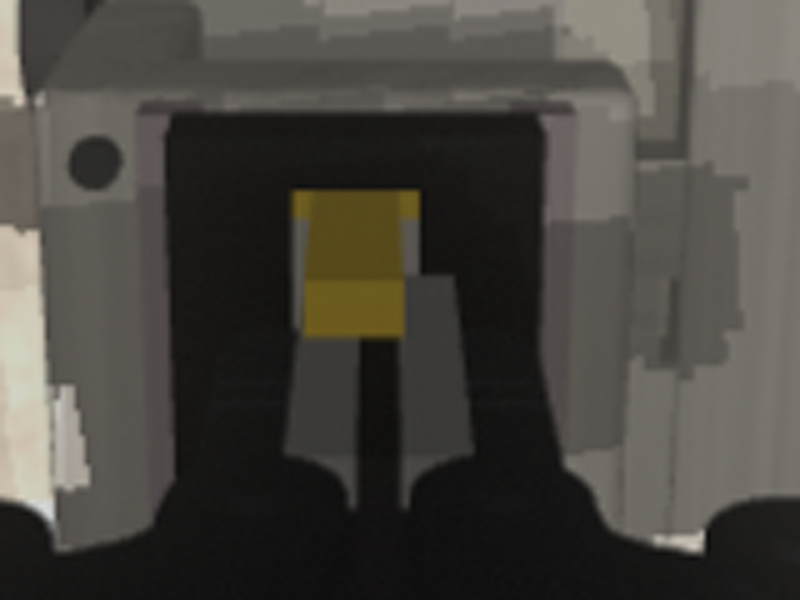

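The tab moves with the fingers, but the force shows no stop yet. Continuing in small steps.

```bash
python3 -m creep '[{"dp":[0.6,0,0],"angular":[0,0,0],"fingers":0},{"dp":[0.6,0,0],"angular":[0,0,0],"fingers":0}]'
python3 -m creep '[{"dp":[0.6,0,0],"angular":[0,0,0],"fingers":0},{"dp":[0.6,0,0],"angular":[0,0,0],"fingers":0}]'
```

```text
clock: 10.92
eef_pos: [510.9, -24.7, 140.2]
tcp_rot: [3.135, 0.002, 1.451]
contact_force: [0.6, -10.9, 17.4]
opening: 0.002
clock: 11.08
eef_pos: [510.9, -24.6, 140.2]
tcp_rot: [3.135, 0.003, 1.451]
contact_force: [0.3, -12.9, 16.3]
opening: 0.0
```

```bash
python3 -m creep '[{"dp":[0.5,0,0],"angular":[0,0,0],"fingers":0},{"dp":[0.5,0,0],"angular":[0,0,0],"fingers":0}]'
```

```text
clock: 11.25
eef_pos: [510.9, -24.6, 140.2]
tcp_rot: [3.135, 0.004, 1.451]
contact_force: [0.6, -16.1, 17.3]
opening: 0.003
```

The keeper is at its hard stop: force rises with no motion. Releasing.

```bash
python3 -m creep '[{"dp":[-1.2,0,0],"angular":[0,0,0],"fingers":0},{"dp":[-3,0,0],"angular":[0,0,0],"fingers":0},{"dp":[-3.5,0,-2],"angular":[0,0,0],"fingers":0},{"dp":[-3.5,0,-6],"angular":[0,0,0],"fingers":0},{"dp":[-3.5,0,-15],"angular":[0,0,0],"fingers":0}]'
python3 -m creep '[{"dp":[-10,0,-30],"angular":[0,0,0],"fingers":0},{"dp":[-20,0,-60],"angular":[0,0,0],"fingers":0},{"dp":[-40,-10,-95],"angular":[0,0,0],"fingers":0},{"dp":[-60,-20,-130],"angular":[0,0,0],"fingers":0},{"dp":[-60,-20,-130],"angular":[0,0,0],"fingers":0}]'
python3 - <<'E'
from h import *
import pickle
s=r.sense(); im=optics.grab_frame('wrist'); pickle.dump(s,open('m.pkl','wb'))
cv2.imwrite('pics/m_w0.png',im); cv2.imwrite('pics/m_w.png',cv2.resize(im,(800,600),interpolation=cv2.INTER_CUBIC))
cv2.imwrite('pics/m_s.png',cv2.resize(optics.grab_frame('scene')[175:275,205:335],None,fx=6,fy=6,interpolation=cv2.INTER_CUBIC))
E
```

```text
clock: 11.67
eef_pos: [507.1, -25.4, 152.5]
tcp_rot: [-3.141, 0.0, 1.45]
contact_force: [0.1, 0.8, -0.7]
opening: -0.003
clock: 12.08
eef_pos: [481.5, -85.1, 289.3]
tcp_rot: [3.133, 0.002, 1.449]
contact_force: [1.9, -0.2, 1.1]
opening: -0.005
```

View pics/m_w.png

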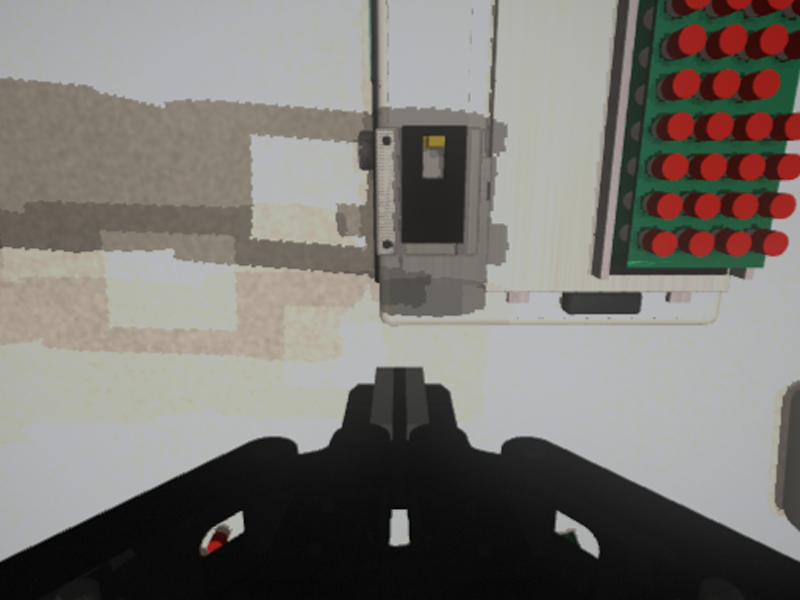

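View pics/m_s.png

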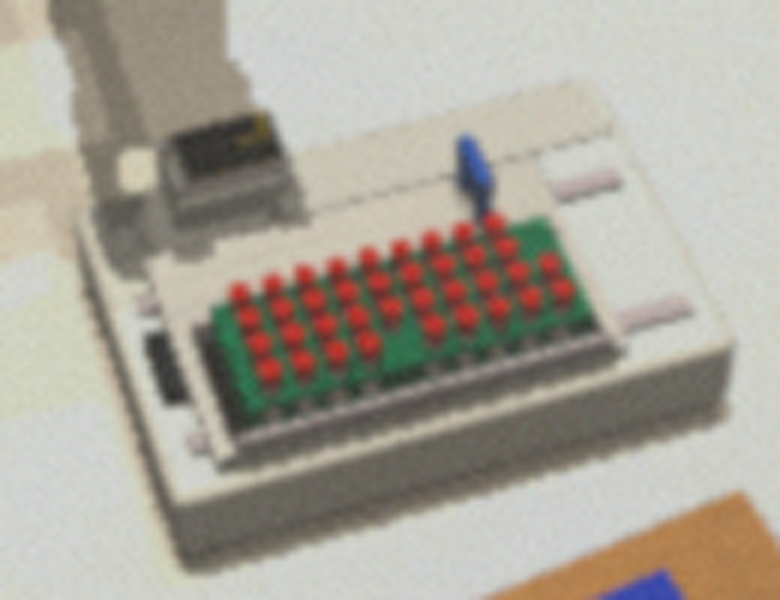

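```bash
python3 - <<'E'
from h import *
import pickle
s=pickle.load(open('m.pkl','rb')); W=cam('wrist',s); k=1/1.5625
im=cv2.imread('pics/m_w0.png'); cv2.imwrite('pics/n.png',cv2.resize(im[70:170,230:330],None,fx=6,fy=6,interpolation=cv2.INTER_CUBIC))
ys=np.array([.122,.9925])
for zp in (136,138,140):
  e=ray('',(433*k,243*k),zp,pm=W)[:2]@ys; f=ray('',(433*k,126*k),zp,pm=W)[:2]@ys; t=[ray('',(434*k,v*k),zp+17,pm=W)[:2]@ys for v in (137,147)]
  print(zp,f-e,np.array(t)-e)
cv2.imwrite('pics/n_t.png',optics.grab_frame('top'))
E
```

```text
136 62.59370945655382 [56.28234915 51.44981183]
138 62.169125170295224 [55.89564077 51.09788905]
140 61.744540884036645 [55.50893239 50.74596627]
```

View pics/n.png

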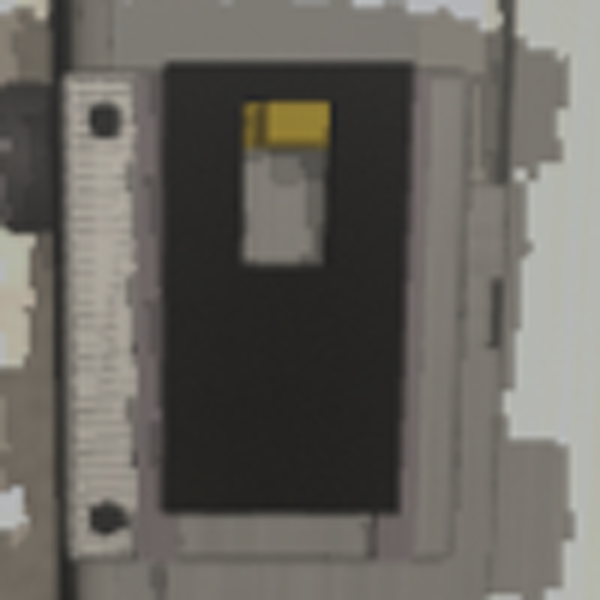

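View pics/n_t.png

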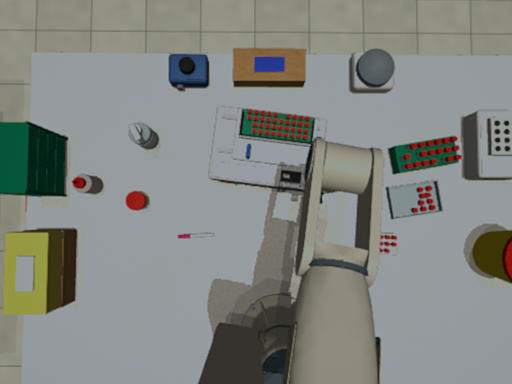

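Tab centre is at about 53 mm from the pad's -y edge (53.5 expected when across). The pad's scale matches z≈139, so it is held down. The bystanders have not moved and the robot is touching nothing.

```bash
python3 -c "
from rig import r
s=r.sense();print(s['clock'],s['contact_force']);print(r.sign_off())"
```

```text
12.2333 [ 0.20725019 -0.61629693 -0.99850731]
the job is handed in; nothing more can be done
None
```

The transport lock is on, and I handed the job in at 12.2 s with the arm well clear of everything.

- **Platform:** I eased it about 25 mm along by its bail, at 20–40 mm/s, until it hit the park stop. Motion stopped there and the force rose to 32 N. Later pictures showed it still in place.
- **Pad:** I pressed it about 13 mm to its bottom. The highest force I read was about 23 N while pressing and 24 N during the slide, push and drag together. The pin went past 3 mm without landing on metal.
- **Keeper:** With the pad down, I slid the keeper across to its hard stop. Total sideways force peaked at about 16 N, part of it drag on the pad.
- **Last checks:** After letting go, the tab sat about 53 mm from the pad's -y edge, against 53.5 mm expected when fully across. The pad measured about z = 139 mm, near the 140 mm where it bottomed, so it is held down. The bystanders I could see were where they started, though the arm partly hid the small rack in the last top view.

During the slide the fingers sat about 2–3 mm off the tab's centre, and the drag was higher than I expected for a slippery pad. Both stayed within limits. Forces were only read at the end of each move, so a brief higher peak between readings can't be ruled out.

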